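Seat a slide carrier in the loading tray and snap the clamp flap over it

TASK

Push the slide carrier along the tray's channel until it meets the end stop and drops flat into the pocket, feeling for the stop gently rather than ramming it. Then tip the open clamp flap over towards the channel until it passes its snap point and let it spring down onto the carrier by itself, without forcing it or pressing it down, and leave everything else on the bench where it is.

Things in the scene. Friction and masses are not known exactly. Their poses are not given: they have to be found in the camera images.
- tray: Dark steel loading tray fixed to the bench, base 270 x 110 x 6 mm. Origin: centre of its underside; x along the channel towards the end stop, y towards the flap, z up. In it a bed (ledge, pocket, end stop in one piece) is clamped rigidly at an unknown setting, up to 12 mm either way along x, that is not reported and must be felt or seen.
- channel_mouth (a point): Open end of the channel, on its centre line at floor height (tray x = -108, y = 0, z = 12 mm). The channel is 29 mm wide between rails 6 mm thick with tops at z = 15 mm. Its floor is a grey plastic ledge, top at z = 12 mm, up to the pocket.
- pocket_nominal (a point): Tray x = 56, y = 0, z = 9 mm: where the pocket's centre would be at the middle setting; the real one is up to 12 mm off along x. The black pocket is 78.5 mm long, its floor 3 mm below the ledge. The end stop (aluminium block, top at z = 30 mm) closes it, face at tray x = 83 to 107 mm. A carrier over 2.5 mm short of the stop keeps its tail up on the ledge.
- carrier: Slide carrier in the channel: aluminium, 76 mm long (x, towards the stop), 26 mm wide, deck 6 mm thick, an upright plate at each end (5 mm thick, 22 mm wide, up to 16 mm above the underside), small glass window, about 80 g. Origin: centre of its underside. Starts on the ledge 51 to 106 mm short of home. Held by a push at the stop it may drop only once the push is taken away.
- carrier_tail (a point): Point on the outer face of the carrier's tail end plate (away from the stop), 38 mm from the carrier's origin along -x, 11 mm above its underside. The plate stands above the rails: push it here with a closed fingertip, with less than 15 N. Sliding takes about 1 N; the force climbs steeply at the stop.
- flap (a joint): Angle of the clamp flap, rad: 0 = open at its stop, leaning away from the channel, 69 degrees above level; grows as it turns over the channel; 0.37 upright; about 1.94 lying level on a seated carrier. Snap point 0.75: below it the spring drives it open, beyond it shut. Spring torque about 0.13 Nm at the open stop, falling to 0 at the snap point; damping 0.03 Nm s/rad, so tip it slowly.
- flap_plate: The flap: steel plate 30 mm wide (along tray x), 50 mm from hinge axis to free edge, 3 mm thick, thin rubber foot on the face that lands on the carrier. Origin mid-width on the hinge axis. It bears less than 12 N: push level across the tray on its outer side with a finger whose tip is about 22 mm above the hinge; 3 to 6 N is enough, near the hinge it takes far more.
- flap_edge (a point): Middle of the flap's free edge, 50 mm from the hinge axis; 65 mm above the bench when open, 68 mm when upright.
- flap_hinge (a point): Middle of the flap's hinge axis, fixed to the tray at x = 56, y = 34, z = 18 mm in the tray's frame; the axis runs along the tray's x.
- spare_carrier: A second, identical carrier lying on the bench beside the tray; not used. Origin: centre of its underside. Leave it.
- oil_bottle: Small amber bottle, 28 mm diameter, 62 mm high, standing beside the tray. Origin: centre of its underside. Leave it.
- objective: Steel microscope objective standing beside the tray on the flap's side, 30 mm diameter, 45 mm high. Origin: centre of its underside. Leave it.
- dish: Clear round dish, 90 mm diameter, 14 mm high. Origin: centre of its underside. Leave it.
- slide_box: Grey slide box 100 x 85 x 32 mm. Origin: centre of its underside. Leave it.
- tweezers: Steel tweezers lying flat, 120 mm long. Leave them.
- driver: Screwdriver lying flat, 150 mm long. Leave it.
Things that resemble listed ones, but are neither listed nor needed, are in the scene too. Leave any blue, orange or turquoise look-alike of the carrier alone.

How it is judged:
By the outcome, as a careful person would: the job done as asked, in the order asked, and still so for the second after the job is handed in, with the robot touching nothing.
It also fails if it takes over 72 s, if anything falls off the work surface, if the arm or the gripper's body presses on something with over 40 N, if the wrist force passes 120 N, or if a joint passes its speed limit or range.

ROBOT

A 6-joint arm with a two-finger parallel gripper is mounted at the origin on the work surface. World frame = base frame: x ahead of the robot, y to its left, z up, the work surface at z = 0. Lengths are in m, angles in rad, forces in N, time in s.
With the tool pointing down it reaches from about 0.275 to 0.825 m from the base axis. Payload 5.2 kg.
Tool frame: the origin (TCP) lies at the centre of the arm's flange, where the gripper is bolted on; the fingertips stand 186 mm ahead of it and the grasp point (between the pads) lies 167 mm ahead of it; z points along the fingers, y is the line along which they close (so a half turn about z gives the same grasp; the last joint's range is limited). The gripper opens to 93 mm and grips with 3 to 60 N. Pads are 15 mm wide; open, the fingers measure 128 mm over their backs; the gripper's body (75 mm by 188 mm) begins 65 mm behind the grasp point.
Start: joints at [1.098, 0.259, 1.535, -0, 1.348, -0.203], TCP at [0.147, 0.53, 0.405] pointing down, gripper open.
Joint ranges: [-3.14, 3.14], [-0.91, 2.08], [0.19, 2.58], [-1.22, 4.36], [0.22, 2.71], [-3.12, 3.12]. Speed limits (rad/s): [2.57, 2.57, 3.14, 3.14, 3.14, 3.14].

INTERFACE

Orientations are given as a unit quaternion [x, y, z, w].
In Python, from cell import ctrl, optics gives the robot as it stands.
- The arm moves only by the tool apply_moves, never from a script. Its argument "deltas" is a list that holds one entry, the list of rows, each a list of 6 numbers: the shift along the world's x, y, z in mm, then the turn, a rotation vector about the world's x, y, z in degrees. A call has 1 to 10 rows; each row is the pose to reach, as a shift and turn from the pose commanded when the call began; what a row does not reach only later rows make up. A row lasts 1/10 s, in which the tool goes at most 50 mm and 8.59 degrees, less where a joint would pass 70% of its speed; a pose out of reach is approached as far as the arm can. A call with a gripper value outside its range is refused whole. "grip" is the opening, from -1 (shut) to 1 (fully open), set as the call begins (left out, the last holds). The fingers move at their own pace and stop on an object; "force" is the grip in N (left out, the last holds). Time passes only in rows, so rows that repeat a pose let the fingers close. It gives the time, the measured TCP pose, the force, the opening and the grip force at its end, in the units of the state.
- ctrl.observe(): the state, without advancing time (a new reading comes with each control period).
- optics.read_camera(name): name is "scene" or "top" or "wrist"; returns a dict with "color" (384x512x3 uint8, red, green, blue), "fov_y" (degrees; the focal length in pixels is half the picture's height over the tangent of half this angle, whatever the lens; pixels are square), "cx", "cy" (the principal point, pixels), "position" and "rotation" of the camera in the world. Camera axes: x right, y down, z forward; pixel columns grow to the right and rows downward; lengths in m; the calibration is good to about 2 mm. A picture is of the moment at which its call begins. There is no depth.
- ctrl.sign_off(): hands the job in; it is judged then, once.
Trained networks look in the newest picture that a camera, given by its name, has taken for a name from the list of things; names that differ only in an ending like _2 or _b are one class to them, and where a whole thing is asked for, a point or a joint stands for the part that bears it (a point fixed in the world has none). Each returns a list of dicts, best first, with "score" (0 to 1); they miss things now and then, are a little off and sometimes report something else, mostly with a low value. They report only what shows in the picture. A call takes as long as a camera call. They do not tell look-alikes from the thing itself.
- optics.recognise(camera, label): "extent" ([centre column, centre row, width, height] in pixels, round what is visible of it).
The state is a dict: "clock": time; "joint_pos": joint angles; "joint_velocities": joint speeds; "effort": joint torques, N m; "position": TCP position; "tcp_rot": TCP orientation; "wrist_force": force on the tool from outside, world axes, zero at the start; "torque": the same for the moment, N m; "grip_width": finger opening in m; "grip_force": force on a finger pad.
Only numpy, scipy, OpenCV 4.12 (cv2) and the standard library are available. Lean on these libraries where they do the work, as an engineer would, in place of code of your own. Each camera call takes 0.05 s, during which the arm holds its last target. There are 200 camera calls.

## Working session

There is one attempt and no reset: what is moved stays moved. The work goes in short steps, Python scripts to look and compute and a tool call to move; the robot and the scene stay as the last step left them, time stands still between calls to the robot, and variables do not carry over. Pictures are saved under pics/ and viewed, at most 10 in all, crops included, and the job is handed in when it is done.

Besides the shell and the picture viewer there is one more tool, called after "Emit:" as name(argument=value, ...), one argument or row to a line, values as JSON. apply_moves: Moves the arm, as the interface text tells. Its arguments: {"type":"object","properties":{"deltas":{"type":"array","items":{"type":"array","items":{"type":"array","items":{"type":"number"}}}},"grip":{"type":"number"},"force":{"type":"number"}},"required":["deltas"]}

```bash
mkdir -p pics; ls
cat > h.py <<'E'
import cv2, numpy as np
from cell import ctrl, optics
def K(c):
    f=c["color"].shape[0]/2/np.tan(np.radians(c["fov_y"])/2); return f
def proj(c,P):
    R=np.array(c["rotation"]); p=(np.atleast_2d(P)-c["position"])@R
    return p[:,:2]/p[:,2:]*K(c)+[c["cx"],c["cy"]]
def onz(c,uv,z):
    uv=np.atleast_2d(uv); R=np.array(c["rotation"])
    d=np.c_[(uv-[c["cx"],c["cy"]])/K(c),np.ones(len(uv))]@R.T
    t=(z-c["position"][2])/d[:,2]; return np.array(c["position"])+d*t[:,None]
def save(c,name,crop=None,s=1):
    im=c["color"][:,:,::-1]
    if crop: x0,y0,x1,y1=crop; im=im[y0:y1,x0:x1]
    cv2.imwrite("pics/"+name,cv2.resize(im,None,fx=s,fy=s,interpolation=cv2.INTER_CUBIC))
E
python3 - <<'E'
from h import *
s=ctrl.observe(); print(s["clock"],s["position"],s["tcp_rot"],s["wrist_force"])
for n in("top","scene"):
    c=optics.read_camera(n); print(n,c["fov_y"],c["position"],np.round(c["rotation"],3).tolist()); save(c,n+"0.png",s=1.5)
    for l in("tray","carrier","flap_plate","oil_bottle","objective"):
        print(l,[(np.round(d["extent"]).tolist(),round(d["score"],2)) for d in optics.recognise(n,l)[:5]])
E
```

```text
pics
0.0 [0.14648173 0.52991884 0.40391921] [ 1.34475013e-01  9.90916566e-01 -8.65695735e-04 -2.83705618e-04] [-0.63571001 -0.15135552 -0.22442331]
top 47.809442616085164 [ 0.46643193 -0.01372584  1.43047129] [0.714, -0.7, 0.018, -0.02]
tray [([239.0, 180.0, 48.0, 84.0], 0.74), ([369.0, 228.0, 29.0, 33.0], 0.72)]
carrier [([237.0, 185.0, 8.0, 21.0], 0.72), ([176.0, 196.0, 21.0, 23.0], 0.68), ([287.0, 227.0, 16.0, 23.0], 0.66), ([233.0, 248.0, 18.0, 16.0], 0.54)]
flap_plate [([222.0, 165.0, 8.0, 10.0], 0.46)]
oil_bottle []
objective []
scene 50.55045142114361 [0.96793252 0.57333923 0.82609404] [0.274, 0.886, -0.356, -0.118]
tray [([255.0, 243.0, 101.0, 84.0], 0.76), ([256.0, 252.0, 15.0, 16.0], 0.2)]
carrier [([263.0, 230.0, 29.0, 30.0], 0.82), ([333.0, 205.0, 32.0, 18.0], 0.82), ([332.0, 281.0, 34.0, 12.0], 0.63), ([271.0, 179.0, 26.0, 11.0], 0.51), ([182.0, 132.0, 12.0, 30.0], 0.34)]
flap_plate [([255.0, 254.0, 19.0, 12.0], 0.61)]
oil_bottle [([209.0, 227.0, 15.0, 16.0], 0.51)]
objective [([302.0, 249.0, 11.0, 13.0], 0.65)]
```

```bash
sed -i 's/R=np.array(c\["rotation"\])/R=Rot.from_quat(c["rotation"]).as_matrix()/; 1a from scipy.spatial.transform import Rotation as Rot' h.py
python3 - <<'E'
from h import *
c=optics.read_camera("top"); save(c,"topc.png",(140,110,340,260),4)
print(onz(c,[[239,180],[237,185],[222,165]],0.012))
c=optics.read_camera("scene"); save(c,"scenec.png",(160,140,360,290),4)
print(onz(c,[[255,243],[263,230]],0.012))
E
```

```text
[[0.58493729 0.06635278 0.012     ]
 [0.56834166 0.0725354  0.012     ]
 [0.63331775 0.12346013 0.012     ]]
[[0.61158846 0.08223074 0.012     ]
 [0.57133775 0.06004038 0.012     ]]
```

View pics/topc.png

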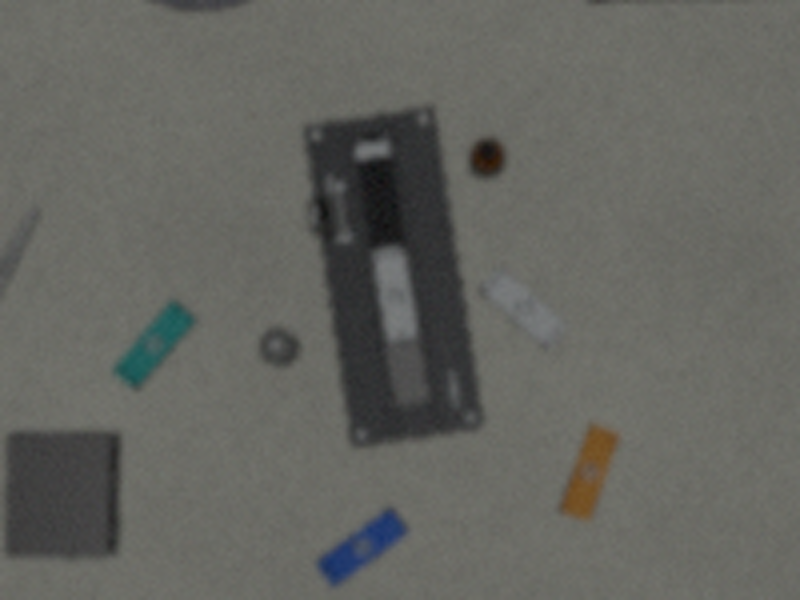

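View pics/scenec.png

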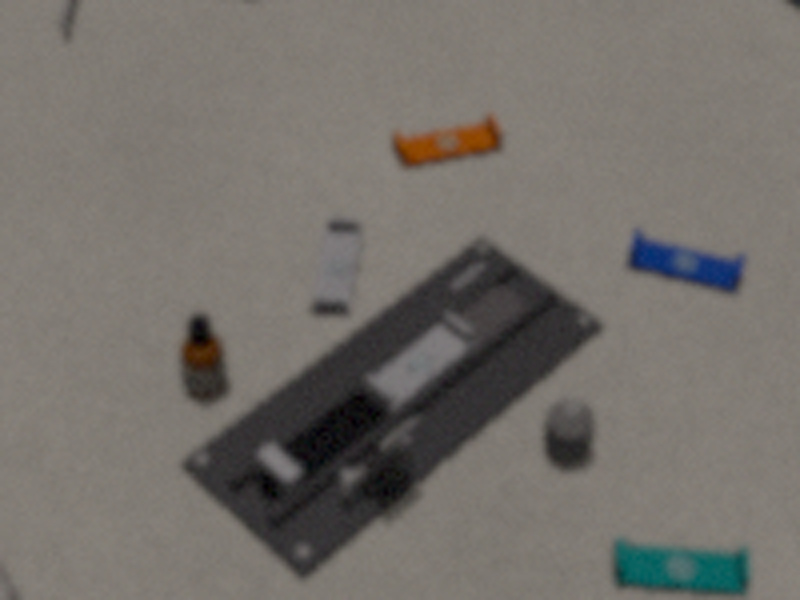

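The carrier in use is the silver one inside the tray's channel: top (239,183), scene (263,230). The other silver one on the bench, top (271,187), is the spare. The blue, orange and turquoise ones are look-alikes. The end stop is at top (233,147), and the flap stands on the left rail at about (222,163). Next I fit the tray pose from its corners.

Run:
```python
from h import *
from scipy.optimize import least_squares
# order: (+x,+y),(+x,-y),(-x,-y),(-x,+y)
C=np.array([[.135,.055,.006],[.135,-.055,.006],[-.135,-.055,.006],[-.135,.055,.006]])
t=np.array([[305,128],[433,107],[481,425],[352,444]])/4+[140,110]
s=np.array([[303,577],[184,464],[483,238],[602,326]])/4+[160,140]
ct=optics.read_camera("top"); cs=optics.read_camera("scene")
def W(p,P): 
    c,n=np.cos(p[2]),np.sin(p[2]); return P@np.array([[c,-n,0],[n,c,0],[0,0,1]]).T+[p[0],p[1],0]
rt=lambda p:(proj(ct,W(p,C))-t).ravel()
rs=lambda p:(proj(cs,W(p,C))-s).ravel()
for f in(rt,rs,lambda p:np.r_[rt(p),rs(p)]):
    r=least_squares(f,[.585,.07,.1]); print(r.x,np.degrees(r.x[2]),np.round(r.fun,1))
p=r.x
for n,q in dict(mouth=[-.108,0,.012],pocket=[.056,0,.009],hinge=[.056,.034,.018],edge=[.056,.016,.065]).items(): print(n,W(p,np.array(q)))
print("carrier top",onz(ct,[239.2,183.4],.018), onz(cs,np.array([417,360])/4+[160,140],.018))
c=optics.read_camera("wrist"); q=ctrl.observe(); R=Rot.from_quat(q["tcp_rot"]).as_matrix()
print("wristcam in tool",R.T@(c["position"]-q["position"]),(R.T@Rot.from_quat(c["rotation"]).as_matrix()).round(2).tolist(),c["fov_y"],R.round(3).tolist())
```

```text
[0.58939237 0.06955737 0.1721152 ] 9.861474527321286 [-0.5 -0.8  0.3 -0.6  0.6  0.5 -0.3  0.8]
[0.58884029 0.07318791 0.17492183] 10.022282551170962 [ 0.3  0.3 -1.  -0.  -0.2 -0.3  0.9 -0.2]
[0.58889248 0.07165579 0.17441148] 9.993041591703136 [-1.2 -0.6 -0.5 -0.4  0.   0.6 -0.9  1.  -0.2 -0.2 -1.3 -0.5 -0.5 -0.7
  0.5 -0.6]
mouth [0.48253097 0.05291471 0.012     ]
pocket [0.6440429  0.08137339 0.009     ]
hinge [0.63814293 0.11485757 0.018     ]
edge [0.64126644 0.09713065 0.065     ]
carrier top [[0.57330006 0.06510052 0.018     ]] [[0.57164215 0.06559711 0.018     ]]
wristcam in tool [0.06786669 0.00149585 0.0187778 ] [[0.0, -0.97, -0.24], [1.0, 0.0, 0.0], [-0.0, -0.24, 0.97]] 68.15243586035275 [[-0.964, 0.267, 0.0], [0.267, 0.964, 0.0], [0.0, 0.0, -1.0]]
```

Emit:
apply_moves(
  deltas=[
    [[37,-48,-5,0,0,2.5],[74,-95,-15,0,0,5],[111,-143,-25,0,0,8],[148,-190,-35,0,0,11],[185,-238,-45,0,0,14],[222,-285,-55,0,0,17],[259,-333,-65,0,0,20],[296,-380,-75,0,0,22],[333,-428,-80,0,0,24],[369,-475,-84,0,0,25.5]],
  ],
  grip=-1,
)

```text
clock: 1.85
position: [0.4511, 0.1379, 0.3322]
tcp_rot: [-0.088, 0.996, 0.0, 0.0]
wrist_force: [0.2, 1.0, -0.4]
grip_width: 0.0177
grip_force: 0.0
```

Emit:
apply_moves(
  deltas=[
    [[33,-41,-10,0,0,0],[65,-83,-12,0,0,0],[65,-83,-12,0,0,0],[65,-83,-12,0,0,0],[65,-83,-12,0,0,0]],
  ],
)

```text
clock: 2.35
position: [0.5145, 0.0574, 0.3201]
tcp_rot: [-0.087, 0.996, 0.0, -0.001]
wrist_force: [-0.3, 0.3, -0.1]
grip_width: 0.0008
grip_force: 0.0
```

Run:
```python
from h import *
s=ctrl.observe(); print(s["clock"],s["position"],Rot.from_quat(s["tcp_rot"]).as_matrix().round(3).tolist(),s["grip_width"],s["wrist_force"])
c=optics.read_camera("wrist"); save(c,"w1.png",s=1.5)
np.save("w1.npy",c,allow_pickle=True)
```

```text
2.35 [0.51449497 0.0573912  0.32008872] [[-0.985, -0.174, -0.001], [-0.174, 0.985, 0.001], [0.001, 0.001, -1.0]] 0.000782772469839707 [-0.30299923  0.32786669 -0.0996093 ]
```

View pics/w1.png

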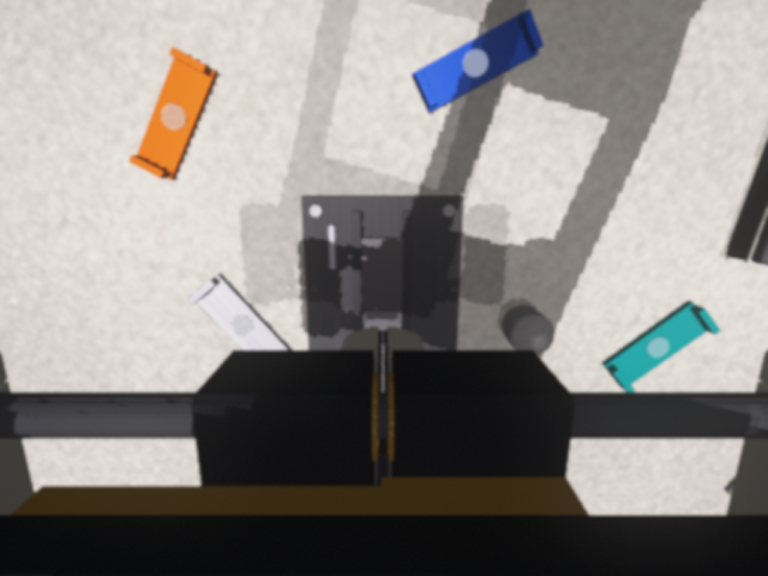

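The picture shows the tray's near end at (382,200), the carrier tail near (382,320) and both screws. The gripper hides the rest, so I look again from further ahead.

Emit:
apply_moves(
  deltas=[
    [[40,7,0,0,0,0],[80,14,0,0,0,0],[120,21,0,0,0,0],[162,29,0,0,0,0],[162,29,0,0,0,0],[162,29,0,0,0,0]],
  ],
)

```text
clock: 3.0
position: [0.6765, 0.0877, 0.3195]
tcp_rot: [-0.089, 0.996, 0.0, -0.001]
wrist_force: [-0.1, -0.4, -1.5]
grip_width: 0.0006
grip_force: 0.0
```

Run:
```python
from h import *
s=ctrl.observe(); print(s["clock"],s["position"])
c=optics.read_camera("wrist"); save(c,"w2.png",(150,0,400,240),3)
import cv2; im=cv2.imread("pics/w2.png"); im=cv2.convertScaleAbs(im,alpha=1.6,beta=10); cv2.imwrite("pics/w2.png",cv2.resize(im,(624,600)) )
np.save("w2.npy",c,allow_pickle=True)
for l in("tray","carrier","flap_plate"): print(l,[(np.round(d["extent"],1).tolist(),round(d["score"],2)) for d in optics.recognise("wrist",l)[:5]])
```

```text
3.0 [0.67651847 0.08765678 0.31946621]
tray [([256.0, 113.0, 123.0, 225.4], 0.55)]
carrier [([466.4, 72.3, 91.3, 80.0], 0.86), ([254.3, 76.3, 30.6, 88.6], 0.62)]
flap_plate [([300.6, 168.1, 36.3, 49.7], 0.61)]
```

View pics/w2.png

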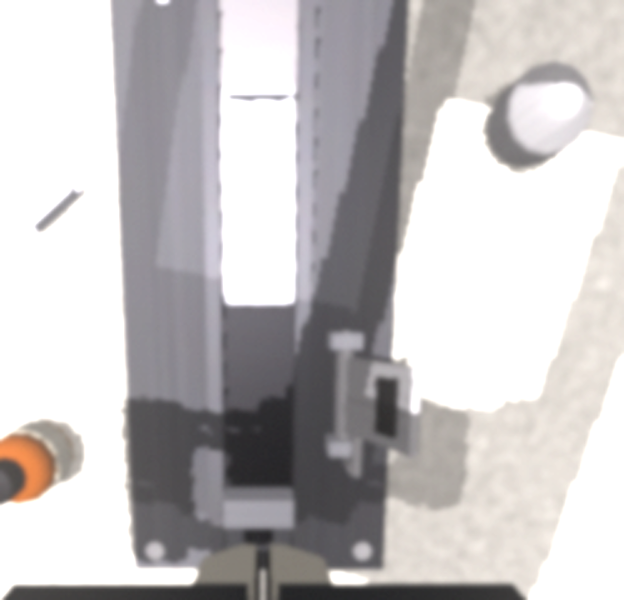

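The flap stands open at view (385,405), its hinge bar at (348,395). The end stop is at (258,508), with the pocket floor ending near row 487. The carrier's tail plate is at row 97 and its front at row 305. The objective is at (545,110), clear of the flap.

Run:
```python
from h import *
from scipy.optimize import least_squares
w1=np.load("w1.npy",allow_pickle=True).item(); w2=np.load("w2.npy",allow_pickle=True).item()
v=lambda a:np.array(a,float)/[2.496,2.5]+[150,0]
def W(p,P):
    c,n=np.cos(p[2]),np.sin(p[2]); return np.atleast_2d(P)@np.array([[c,-n,0],[n,c,0],[0,0,1]]).T+[p[0],p[1],0]
def T(p,Q):
    c,n=np.cos(p[2]),np.sin(p[2]); return (np.atleast_2d(Q)-[p[0],p[1],0])@np.array([[c,-n,0],[n,c,0],[0,0,1]])
C2=np.array([[.135,-.055,.006],[.135,.055,.006]]);C1=C2*[-1,1,1]
r2=lambda p:(proj(w2,W(p,C2))-v([[138,567],[383,567]])).ravel()
r1=lambda p:(proj(w1,W(p,C1))-np.array([[302,197],[462,197]])/1.5).ravel()
def sd(p):
    q=T(p,onz(w2,v([[113,0],[127,400],[406,50]]),.006)); return (q[:,1]-[-.055,-.055,.055])*900
r=least_squares(lambda p:np.r_[r1(p),r2(p),sd(p)],[.589,.0717,.174]);p=r.x
print(p,np.degrees(p[2]),r.fun.round(1)); np.save("p.npy",p)
for z,row in((.009,487),(.030,487),(.030,497),(.030,490)): print("stop",z,row,T(p,onz(w2,v([258,row]),z))*1e3)
print("tail top z28",T(p,onz(w2,v([262,97]),.028))*1e3,"front z28/z12",T(p,onz(w2,v([[258,305]]),.028))*1e3,T(p,onz(w2,v([[258,305]]),.012))*1e3)
print("rails y",T(p,onz(w2,v([[220,200],[297,200],[222,400],[295,400]]),.012))*1e3)
print("hinge",T(p,onz(w2,v([[348,342],[348,445]]),.018))*1e3)
print("edge",T(p,onz(w2,v([[410,360],[412,455]]),.065))*1e3)
print("tcp",T(p,ctrl.observe()["position"]))
for n,q in dict(t=[-.108,0,.012],hinge=[.056,.034,.018]).items(): print(n,W(p,q))
# sharp profile along the tray's centre line
for x in(220,): 
  col=w2["color"][150:235,253-6:253+7].mean((1,2)).round().astype(int); print(list(zip(range(150,235),col.tolist())))
col=w2["color"][30:50,250:265].mean((1,2)).round().astype(int);print(col)
```

```text
[0.59072223 0.07338667 0.17891449] 10.251045298799703 [-0.5 -0.7  0.9 -1.  -0.8  1.1  0.5  1.1  1.  -0.5 -0.5]
stop 0.009 487 [[96.33732936 -0.87636143  9.        ]]
stop 0.03 487 [[90.82700297 -0.78411254 30.        ]]
stop 0.03 497 [[94.92056976 -0.78922645 30.        ]]
stop 0.03 490 [[92.05202138 -0.7856429  30.        ]]
tail top z28 [[-49.43597829   0.78199149  28.        ]] front z28/z12 [[21.09887182 -0.70513435 28.        ]] [[21.17731446 -0.77027241 12.        ]]
rails y [[-17.76371522 -15.25714689  12.        ]
 [-17.76969186  14.19814363  12.        ]
 [ 58.83503601 -15.53519635  12.        ]
 [ 58.83795922  14.31116291  12.        ]]
hinge [[35.22974343 34.56916098 18.        ]
 [76.35349421 35.78954349 18.        ]]
edge [[38.47952749 49.48909278 65.        ]
 [70.41439411 51.79815963 65.        ]]
tcp [[ 0.08602756 -0.00244464  0.3209375 ]]
t [[0.48444619 0.05416682 0.012     ]]
hinge [[0.63977764 0.11680978 0.018     ]]
[(150, 55), (151, 55), (152, 54), (153, 53), (154, 53), (155, 52), (156, 52), (157, 51), (158, 48), (159, 45), (160, 42), (161, 39), (162, 37), (163, 
[... 170 characters left out ...]
(179, 20), (180, 20), (181, 20), (182, 20), (183, 20), (184, 20), (185, 20), (186, 20), (187, 19), (188, 20), (189, 19), (190, 20), (191, 20), (192, 20), (193, 25), (194, 40), (195, 56), (196, 66), (197, 70), (198, 71), (199, 77), (200, 88), (201, 97), (202, 99), (203, 100), (204, 99), (205, 99), (206, 99), (207, 100), (208, 99), (209, 96), (210, 86), (211, 63), (212, 39), (213, 27), (214, 25), (215, 26), (216, 31), (217, 42), (218, 54), (219, 58), (220, 56), (221, 54), (222, 53), (223, 52), (224, 52), (225, 52), (226, 54), (227, 58), (228, 64), (229, 68), (230, 67), (231, 66), (232, 65), (233, 62), (234, 58)]
[187 222 236 240 240 238 225 172 114 123 181 225 238 241 242 242 242 242
 242 242]
```

Emit:
apply_moves(
  deltas=[
    [[-45,-8,0,0,0,0],[-90,-16,0,0,0,0],[-135,-24,-5,0,0,0],[-157,-28,-30,0,0,0],[-157,-28,-65,0,0,0],[-157,-28,-95,0,0,0],[-157,-28,-108,0,0,0],[-157,-28,-113,0,0,0],[-157,-28,-113,0,0,0],[-157,-28,-113,0,0,0]],
  ],
)

```text
clock: 4.2
position: [0.5208, 0.0577, 0.2085]
tcp_rot: [-0.088, 0.996, -0.0, 0.001]
wrist_force: [0.1, -0.6, -0.3]
grip_width: 0.0008
grip_force: 0.0
```

Run:
```python
from h import *
s=ctrl.observe(); print(s["clock"],s["position"],s["wrist_force"])
c=optics.read_camera("wrist"); save(c,"w3.png",(120,60,400,260),2.8)
im=cv2.imread("pics/w3.png"); cv2.imwrite("pics/w3.png",cv2.convertScaleAbs(im,alpha=1.5,beta=10))
```

```text
4.2 [0.52081946 0.05771886 0.20846212] [ 0.07210885 -0.58367505 -0.28704414]
```

View pics/w3.png

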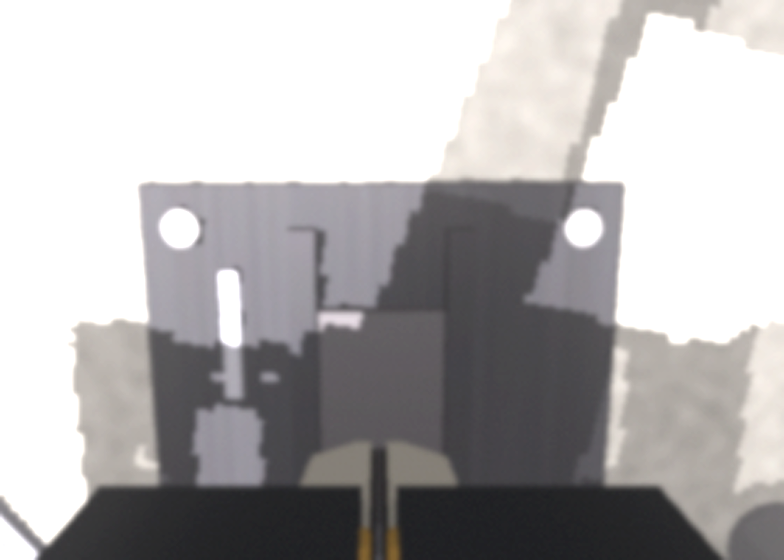

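The finger is centred on the channel: tip at (379,445), channel centre at about x=382. Now I push.

Emit:
apply_moves(
  deltas=[
    [[3.9,0.7,-1,0,0,0],[7.9,1.4,-2,0,0,0],[11.8,2.1,-2,0,0,0],[15.7,2.8,-2,0,0,0],[19.7,3.5,-2,0,0,0],[23.6,4.2,-2,0,0,0],[27.6,4.9,-2,0,0,0],[31.5,5.6,-2,0,0,0],[35.4,6.3,-2,0,0,0],[39.4,7.0,-2,0,0,0]],
  ],
)

```text
clock: 5.25
position: [0.5599, 0.0648, 0.2052]
tcp_rot: [-0.088, 0.996, 0.0, -0.0]
wrist_force: [-0.2, 0.2, 0.6]
grip_width: 0.0004
grip_force: 0.2
```

Emit:
apply_moves(
  deltas=[
    [[3.9,0.7,0,0,0,0],[7.9,1.4,0,0,0,0],[11.8,2.1,0,0,0,0],[15.7,2.8,0,0,0,0],[19.7,3.5,0,0,0,0],[23.6,4.2,0,0,0,0],[23.6,4.2,0,0,0,0]],
  ],
)

```text
clock: 5.95
position: [0.5838, 0.069, 0.2053]
tcp_rot: [-0.088, 0.996, -0.0, 0.0]
wrist_force: [-1.1, -0.1, 1.1]
grip_width: 0.0004
grip_force: 0.0
```

Run:
```python
from h import *
p=np.load("p.npy")
for n in("top","scene"):
  c=optics.read_camera(n); np.save(n+"1.npy",c,allow_pickle=True)
  print([(np.round(d["extent"],1).tolist(),round(d["score"],2)) for d in optics.recognise(n,"carrier")[:5]])
s=ctrl.observe(); q=s["position"]-np.r_[p[:2],0]; print(s["clock"],s["position"],s["wrist_force"],"tray",np.array([[np.cos(p[2]),np.sin(p[2])],[-np.sin(p[2]),np.cos(p[2])]])@q[:2])
```

```text
[([178.8, 197.3, 20.7, 23.3], 0.55), ([288.2, 229.5, 11.0, 23.0], 0.55)]
[([329.9, 280.1, 40.0, 13.5], 0.75), ([247.6, 242.2, 34.6, 27.3], 0.57), ([332.8, 204.9, 30.6, 18.9], 0.57)]
6.15 [0.58306819 0.06896988 0.20523491] [-0.6686507  -0.53186812  0.31850699] tray [-0.00831788 -0.00298416]
```

Emit:
apply_moves(
  deltas=[
    [[2.0,0.3,0,0,0,0],[3.9,0.7,0,0,0,0],[5.9,1.0,0,0,0,0],[7.9,1.4,0,0,0,0],[9.8,1.7,0,0,0,0],[11.8,2.1,0,0,0,0],[13.3,2.4,0,0,0,0],[14.8,2.6,0,0,0,0]],
  ],
)

```text
clock: 6.95
position: [0.5981, 0.0716, 0.2052]
tcp_rot: [-0.088, 0.996, -0.0, -0.0]
wrist_force: [-0.1, -0.4, -0.8]
grip_width: 0.0006
grip_force: 0.1
```

Emit:
apply_moves(
  deltas=[
    [[0.4,0.1,0,0,0,0],[0.8,0.15,0,0,0,0],[1.2,0.2,0,0,0,0],[1.5,0.25,0,0,0,0],[1.5,0.25,0,0,0,0]],
  ],
)

```text
clock: 7.45
position: [0.5995, 0.0718, 0.2053]
tcp_rot: [-0.088, 0.996, -0.0, 0.0]
wrist_force: [-0.5, 0.5, 0.8]
grip_width: 0.0003
grip_force: 0.1
```

Emit:
apply_moves(
  deltas=[
    [[0.3,0.05,0,0,0,0],[0.6,0.1,0,0,0,0],[0.9,0.15,0,0,0,0],[1.2,0.2,0,0,0,0],[1.2,0.2,0,0,0,0]],
  ],
)

```text
clock: 7.95
position: [0.6007, 0.072, 0.2053]
tcp_rot: [-0.088, 0.996, -0.0, 0.0]
wrist_force: [-0.5, 0.9, -0.6]
grip_width: -0.0001
grip_force: 0.1
```

Emit:
apply_moves(
  deltas=[
    [[0.3,0.05,0,0,0,0],[0.6,0.1,0,0,0,0],[0.9,0.15,0,0,0,0],[1.2,0.2,0,0,0,0]],
  ],
)

```text
clock: 8.35
position: [0.6016, 0.0722, 0.2052]
tcp_rot: [-0.088, 0.996, -0.0, -0.001]
wrist_force: [-2.9, -1.5, 2.7]
grip_width: 0.0006
grip_force: 1.5
```

Emit:
apply_moves(
  deltas=[
    [[0.3,0.05,0,0,0,0],[0.6,0.1,0,0,0,0],[0.8,0.15,0,0,0,0]],
  ],
)

```text
clock: 8.65
position: [0.6019, 0.0722, 0.2051]
tcp_rot: [-0.088, 0.996, -0.0, -0.001]
wrist_force: [-6.1, -1.3, 5.2]
grip_width: 0.0004
grip_force: 3.1
```

Emit:
apply_moves(
  deltas=[
    [[0.3,0.05,0,0,0,0],[0.6,0.1,0,0,0,0],[0.8,0.15,0,0,0,0]],
  ],
)

```text
clock: 8.95
position: [0.6022, 0.0723, 0.2051]
tcp_rot: [-0.088, 0.996, -0.0, -0.002]
wrist_force: [-7.0, -2.4, 5.9]
grip_width: 0.0004
grip_force: 4.1
```

The stop is felt, at about 7 N and climbing. I back off and look.

Emit:
apply_moves(
  deltas=[
    [[-2,-0.4,0,0,0,0],[-8,-1.4,0,0,0,0],[-16,-2.8,0,0,0,0],[-16,-2.8,35,0,0,0],[-16,-2.8,80,0,0,0],[10,2,114,0,0,0],[45,8,114,0,0,0],[74,15,114,0,0,0],[74,15,114,0,0,0],[74,15,114,0,0,0]],
  ],
)

```text
clock: 9.95
position: [0.6772, 0.0876, 0.3184]
tcp_rot: [-0.088, 0.996, 0.0, -0.001]
wrist_force: [-0.5, 0.4, -0.7]
grip_width: 0.0007
grip_force: 0.0
```

Run:
```python
from h import *
s=ctrl.observe(); print(s["clock"],s["position"],s["wrist_force"])
c=optics.read_camera("wrist"); np.save("w4.npy",c,allow_pickle=True); save(c,"w4.png",(180,80,330,235),4)
im=cv2.imread("pics/w4.png"); cv2.imwrite("pics/w4.png",cv2.resize(cv2.convertScaleAbs(im,alpha=1.3,beta=20),(580,600)))
```

```text
9.95 [0.67717836 0.08756078 0.31843538] [-0.51731656  0.42491707 -0.7213974 ]
```

View pics/w4.png

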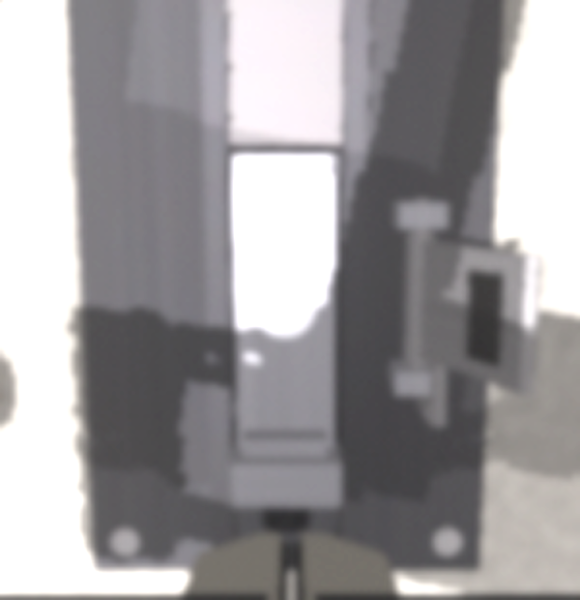

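The carrier's front meets the stop at row 460. A dark strip of pocket across the full width shows at its tail, row 150. I check this numerically.

Run:
```python
from h import *
p=np.load("p.npy"); c=np.load("w4.npy",allow_pickle=True).item()
def T(Q):
    a,n=np.cos(p[2]),np.sin(p[2]); return (np.atleast_2d(Q)-[p[0],p[1],0])@np.array([[a,-n,0],[n,a,0],[0,0,1]])
col=c["color"][108:130,243:265].mean((1,2)).round().astype(int); print(list(zip(range(108,130),col.tolist())))
for r in(117.5,118,119.5): print(r,[T(onz(c,[254,r],z))[0,0].round(4) for z in(.012,.025,.028)])
col=c["color"][185:206,243:262].mean((1,2)).round().astype(int); print(list(zip(range(185,206),col.tolist())))
for r in(191,192,196,199): print(r,[T(onz(c,[254,r],z))[0,0].round(4) for z in(.018,.015,.025,.028)])
print(T(c["position"]),T(ctrl.observe()["position"]))
a,n=np.cos(p[2]),np.sin(p[2])
for d in (.085,.06,.04): print(d,np.array([[a,-n],[n,a]])@[.056,d]+p[:2])
```

```text
[(108, 179), (109, 179), (110, 179), (111, 179), (112, 179), (113, 177), (114, 173), (115, 165), (116, 146), (117, 112), (118, 91), (119, 133), (120, 196), (121, 224), (122, 227), (123, 227), (124, 223), (125, 219), (126, 224), (127, 230), (128, 231), (129, 231)]
117.5 [np.float64(0.0177), np.float64(0.0178), np.float64(0.0178)]
118 [np.float64(0.0182), np.float64(0.0183), np.float64(0.0183)]
119.5 [np.float64(0.0196), np.float64(0.0196), np.float64(0.0196)]
[(185, 99), (186, 99), (187, 99), (188, 99), (189, 98), (190, 92), (191, 82), (192, 77), (193, 84), (194, 93), (195, 96), (196, 95), (197, 90), (198, 83), (199, 84), (200, 92), (201, 97), (202, 99), (203, 98), (204, 98), (205, 98)]
191 [np.float64(0.0905), np.float64(0.0912), np.float64(0.0887), np.float64(0.088)]
192 [np.float64(0.0915), np.float64(0.0923), np.float64(0.0898), np.float64(0.089)]
196 [np.float64(0.0958), np.float64(0.0966), np.float64(0.0939), np.float64(0.0931)]
199 [np.float64(0.099), np.float64(0.0998), np.float64(0.097), np.float64(0.0962)]
[[0.02037674 0.00033531 0.29972875]] [[ 0.08708244 -0.00140246  0.31849848]]
0.085 [0.6307016  0.16699569]
0.06 [0.63515064 0.14239476]
0.04 [0.63870987 0.12271401]
```

The tail sits 2.4 mm past the ledge edge (tray x 17.2 against 19.5 mm), so the carrier is home and down. Next is the flap.

Emit:
apply_moves(
  deltas=[
    [[-20,34,0,0,0,0],[-38,66,0,0,0,0],[-46,79,-5,0,0,0],[-46,79,-40,0,0,0],[-46,79,-75,0,0,0],[-46,79,-89,0,0,0],[-46,79,-92,0,0,0],[-46,79,-92,0,0,0]],
  ],
)

```text
clock: 10.8
position: [0.6317, 0.1661, 0.2276]
tcp_rot: [-0.087, 0.996, -0.0, 0.0]
wrist_force: [-0.0, -0.9, 0.2]
grip_width: 0.0002
grip_force: 0.0
```

Run:
```python
from h import *
p=np.load("p.npy")
def T(Q):
    a,n=np.cos(p[2]),np.sin(p[2]); return (np.atleast_2d(Q)-[p[0],p[1],0])@np.array([[a,-n,0],[n,a,0],[0,0,1]])
s=ctrl.observe(); print(s["position"],T(s["position"]),s["wrist_force"])
c=optics.read_camera("scene"); save(c,"s5.png",(190,190,320,290),6)
im=cv2.imread("pics/s5.png"); cv2.imwrite("pics/s5.png",cv2.convertScaleAbs(im,alpha=1.8,beta=0))
```

```text
[0.63171413 0.16608132 0.22760953] [[0.05683364 0.08392004 0.22760953]] [-0.00427724 -0.85412282  0.19390355]
```

View pics/s5.png

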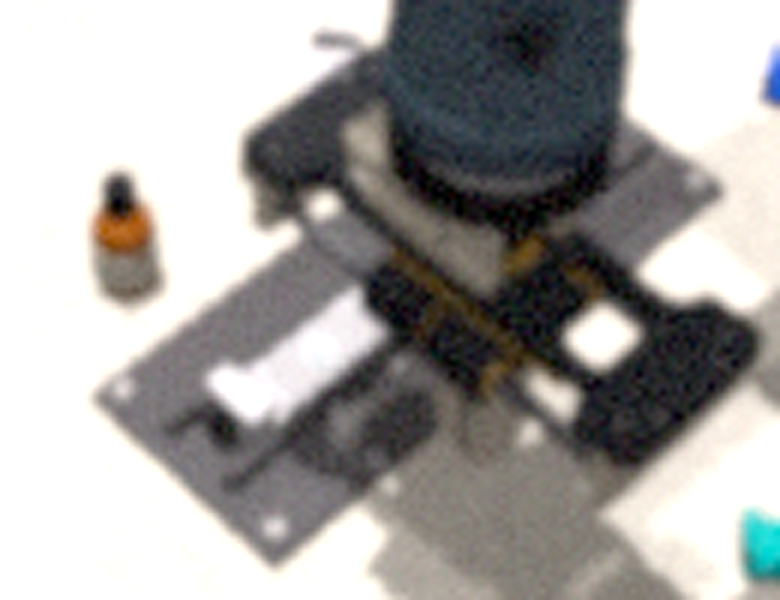

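The fingertip at (485,430) stands outside the open flap at (390,420), with the bottle and objective clear. I tip the flap slowly.

Emit:
apply_moves(
  deltas=[
    [[0.4,-2,0,0,0,0],[0.7,-4,0,0,0,0],[1.0,-5.5,0,0,0,0],[1.3,-7,0,0,0,0],[1.5,-8.5,0,0,0,0],[1.8,-10,0,0,0,0],[2.1,-11.5,0,0,0,0],[2.3,-13,0,0,0,0],[2.5,-14,0,0,0,0],[2.7,-15,0,0,0,0]],
  ],
)

```text
clock: 11.85
position: [0.6342, 0.1514, 0.2272]
tcp_rot: [-0.088, 0.996, 0.0, -0.0]
wrist_force: [0.1, -0.0, 1.1]
grip_width: 0.0007
grip_force: 0.0
```

Emit:
apply_moves(
  deltas=[
    [[0.2,-1,0,0,0,0],[0.4,-2,0,0,0,0],[0.5,-3,0,0,0,0],[0.7,-4,0,0,0,0],[0.9,-5,0,0,0,0],[1.1,-6,0,0,0,0],[1.3,-7,0,0,0,0],[1.4,-8,0,0,0,0]],
  ],
)

```text
clock: 12.65
position: [0.6357, 0.1436, 0.2276]
tcp_rot: [-0.088, 0.996, 0.0, 0.0]
wrist_force: [-0.7, 3.7, 2.6]
grip_width: 0.0
grip_force: 2.0
```

Emit:
apply_moves(
  deltas=[
    [[0.2,-1,0,0,0,0],[0.4,-2,0,0,0,0],[0.5,-3,0,0,0,0],[0.7,-4,0,0,0,0],[0.9,-5,0,0,0,0],[1.1,-6,0,0,0,0],[1.3,-7,0,0,0,0]],
  ],
)

```text
clock: 13.35
position: [0.6368, 0.1363, 0.2271]
tcp_rot: [-0.088, 0.996, -0.0, -0.0]
wrist_force: [-0.3, 1.8, 1.8]
grip_width: 0.0006
grip_force: 1.2
```

Emit:
apply_moves(
  deltas=[
    [[0.1,-0.8,0,0,0,0],[0.3,-1.6,0,0,0,0],[0.4,-2.4,0,0,0,0],[0.6,-3.2,0,0,0,0],[0.7,-4,0,0,0,0]],
  ],
)

```text
clock: 13.85
position: [0.6375, 0.1324, 0.2272]
tcp_rot: [-0.088, 0.996, -0.0, -0.0]
wrist_force: [0.1, 1.5, 1.5]
grip_width: 0.0005
grip_force: 0.9
```

Emit:
apply_moves(
  deltas=[
    [[0.1,-0.8,0,0,0,0],[0.3,-1.6,0,0,0,0],[0.4,-2.4,0,0,0,0],[0.6,-3.2,0,0,0,0],[0.7,-4,0,0,0,0]],
  ],
)

```text
clock: 14.35
position: [0.6383, 0.1284, 0.2272]
tcp_rot: [-0.088, 0.996, -0.0, -0.0]
wrist_force: [-0.1, 1.5, 1.0]
grip_width: 0.0006
grip_force: 0.8
```

Run:
```python
from h import *
s=ctrl.observe(); print(s["clock"],s["position"],s["wrist_force"])
c=optics.read_camera("scene"); save(c,"s6.png",(210,220,290,280),8)
im=cv2.imread("pics/s6.png"); cv2.imwrite("pics/s6.png",cv2.convertScaleAbs(im,alpha=1.8,beta=0))
```

```text
14.35 [0.63827373 0.1283929  0.22719329] [-0.07871579  1.54703727  1.04738782]
```

View pics/s6.png

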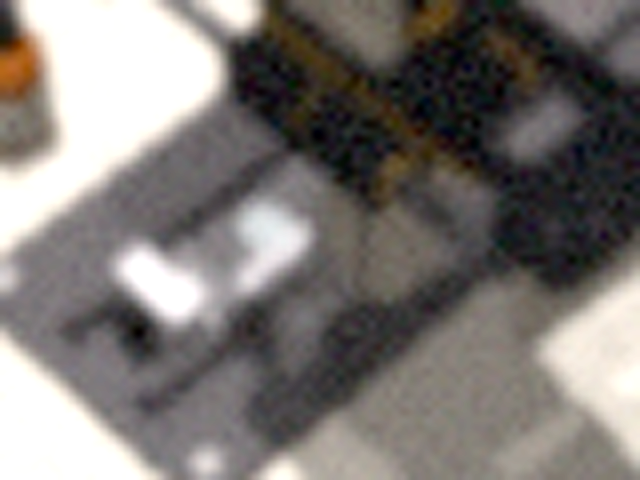

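The flap is leaning over at (310,300) and still touching the finger. I continue.

Emit:
apply_moves(
  deltas=[
    [[0.1,-0.8,0,0,0,0],[0.3,-1.6,0,0,0,0],[0.4,-2.4,0,0,0,0],[0.6,-3.2,0,0,0,0],[0.7,-4,0,0,0,0]],
  ],
)

```text
clock: 14.9
position: [0.6389, 0.1244, 0.227]
tcp_rot: [-0.088, 0.996, -0.0, -0.0]
wrist_force: [0.8, 2.2, -1.3]
grip_width: 0.0001
grip_force: 0.7
```

Emit:
apply_moves(
  deltas=[
    [[0.1,-0.7,0,0,0,0],[0.2,-1.3,0,0,0,0],[0.4,-2,0,0,0,0],[0.4,-2,0,0,0,0]],
  ],
)

```text
clock: 15.3
position: [0.6394, 0.1223, 0.2272]
tcp_rot: [-0.087, 0.996, -0.0, -0.0]
wrist_force: [0.3, -0.6, 0.5]
grip_width: 0.0004
grip_force: 0.3
```

Emit:
apply_moves(
  deltas=[
    [[0.1,-0.7,0,0,0,0],[0.2,-1.3,0,0,0,0],[0.4,-2,0,0,0,0]],
  ],
)

```text
clock: 15.6
position: [0.6398, 0.1204, 0.2273]
tcp_rot: [-0.088, 0.996, -0.0, 0.0]
wrist_force: [0.2, 1.4, -0.3]
grip_width: 0.0006
grip_force: 0.3
```

Run:
```python
from h import *
s=ctrl.observe(); print(s["clock"],s["position"],s["wrist_force"],s["grip_force"])
c=optics.read_camera("scene"); save(c,"s7.png",(210,220,290,280),8)
im=cv2.imread("pics/s7.png"); cv2.imwrite("pics/s7.png",cv2.convertScaleAbs(im,alpha=1.8,beta=0))
```

```text
15.6 [0.63978867 0.12042473 0.22728291] [ 0.15546074  1.38841696 -0.2579464 ] 0.3295030980370939
```

View pics/s7.png

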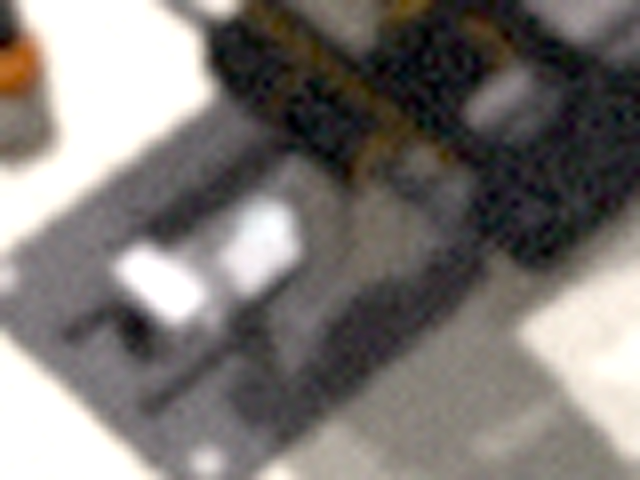

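The flap at (310,300) is still held near the snap point, with about 1.4 N of contact. I keep going in small steps.

Emit:
apply_moves(
  deltas=[
    [[0.1,-0.7,0,0,0,0],[0.2,-1.3,0,0,0,0],[0.4,-2,0,0,0,0],[0.5,-3,0,0,0,0]],
  ],
)

```text
clock: 16.05
position: [0.6403, 0.1174, 0.2273]
tcp_rot: [-0.088, 0.996, -0.0, 0.0]
wrist_force: [-0.5, 0.0, -0.5]
grip_width: 0.0005
grip_force: 0.1
```

Emit:
apply_moves(
  deltas=[
    [[0.1,-0.7,0,0,0,0],[0.2,-1.3,0,0,0,0],[0.4,-2,0,0,0,0],[0.4,-2,0,0,0,0]],
  ],
)

```text
clock: 16.45
position: [0.6407, 0.1154, 0.2273]
tcp_rot: [-0.087, 0.996, -0.0, 0.0]
wrist_force: [0.2, -0.6, -0.0]
grip_width: 0.0007
grip_force: 0.0
```

Run:
```python
from h import *
s=ctrl.observe(); print(s["clock"],s["position"],s["wrist_force"],s["grip_force"])
c=optics.read_camera("scene"); im=c["color"][:,:,::-1]; cv2.imwrite("pics/s8raw.png",im)
old=cv2.imread("pics/s7.png"); new=cv2.convertScaleAbs(cv2.resize(im[220:280,210:290],None,fx=8,fy=8,interpolation=cv2.INTER_CUBIC),alpha=1.8)
d=cv2.resize(cv2.absdiff(old,new).max(2),(20,15),interpolation=cv2.INTER_AREA); print(d)
for l in("flap_plate","flap_edge","carrier"): print(l,[(np.round(x["extent"],1).tolist(),round(x["score"],2)) for x in optics.recognise("scene",l)[:4]])
```

```text
16.45 [0.64071915 0.11538331 0.22725386] [ 0.23927795 -0.55050047 -0.02237466] 0.0
[[ 9  1  0  1  2 13 78 52 13  8  7 37 35 27 22 13 13  8  7  7]
 [10  3  1  0  0 29 72 16 14 11 16 44 20 18 16 27 15 17 12 34]
 [11  4  1  0  0  4 22 14 23 19 12 16 15 15 53 55  9 17 14 18]
 [ 6  4  1  0  2 14 11 11 20 17 16 16 14 18 43 12 29 25 14 13]
 [ 7  5  1  7 18  8 15 24 28 16 24 24 30 16 14 15 21 12 13 13]
 [ 4  1  7 16  7 21 26 14 22  9 24 23 10 12 31 13 14 12 15 28]
 [ 1  3  5 10 23 20 10 19 44 18 14 11  9 11 32 15 18 16 43 60]
 [ 3  5  7 22  9 10 36 31 42 36 12  6  8 17 19 21 18 52 55 38]
 [ 5  6  6  6  2  4 12 34 57 18  8  9 10 12 21 16 28 58 45 23]
 [ 6  6  7  8  5  1  5 20 14  7  7  9  9 10  8 18 56 33  7  7]
 [ 6  6  6  7 11  9  5  7 11  5  7 10 10  7  6 16 30  4 11 12]
 [ 2  4  6  5  6  6 15 22  7  7 10  9  6  6  5  5 17 16  9  6]
 [ 0  1  4  7  7  6  8  8  8  8  7  6  6  6  5 12 18 20 11  4]
 [ 0  0  1  5  5  6  5 12  9  6  7  7  5  6 18 18 21  8 18  6]
 [ 1  1  0  1  4  5  4  6  5  5  5  8 14  5  7 13  6  6  8 16]]
flap_plate [([249.0, 249.3, 17.2, 20.1], 0.6)]
flap_edge []
carrier [([331.4, 280.6, 35.5, 16.2], 0.82), ([332.4, 205.0, 31.0, 18.4], 0.64), ([278.5, 176.3, 9.7, 15.5], 0.54)]
```

Emit:
apply_moves(
  deltas=[
    [[0,0,0,0,0,0],[0,0,0,0,0,0],[0,0,0,0,0,0],[0,0,0,0,0,0],[0,0,0,0,0,0],[0,0,0,0,0,0]],
  ],
)

```text
clock: 17.25
position: [0.6407, 0.1155, 0.2273]
tcp_rot: [-0.088, 0.996, 0.0, 0.0]
wrist_force: [0.7, -0.7, -0.6]
grip_width: 0.0006
grip_force: 0.0
```

Run:
```python
from h import *
s=ctrl.observe(); print(s["clock"],s["wrist_force"],s["grip_force"])
c=optics.read_camera("scene"); im=c["color"][:,:,::-1]; cv2.imwrite("pics/s9raw.png",im)
d=cv2.absdiff(im,cv2.imread("pics/s8raw.png")).max(2)[220:280,210:290]; print(cv2.resize(d,(20,15),interpolation=cv2.INTER_AREA))
print([(np.round(x["extent"],1).tolist(),round(x["score"],2)) for x in optics.recognise("scene","flap_plate")[:4]])
# predicted outline of the flap for several angles
p=np.load("p.npy"); a,n=np.cos(p[2]),np.sin(p[2]); M=np.array([[a,-n,0],[n,a,0],[0,0,1]])
for th in(.6,.75,1,1.3,1.94):
    q=np.radians(69)+th; P=np.array([[x,.034+r*np.cos(q),.018+r*np.sin(q)] for x in(.041,.071) for r in(0,.05)])
    uv=proj(c,P@M.T+[p[0],p[1],0]); lo,hi=uv.min(0),uv.max(0); print(th,np.r_[(lo+hi)/2,hi-lo].round(1), uv[[1,3]].round(1).tolist())
```

```text
17.25 [ 0.69858496 -0.68394792 -0.64593027] 0.0
[[ 5  2  2  2  2  3 10  6  8  5  3  5  9 11  7 10  6  4  3  4]
 [ 8  2  2  2  2  3  7 10  7  7  6  8 11 10  8  7 10  9  6  6]
 [ 6  3  2  2  3  2  4  9 12 10  8  7 10 10  6  4  5 10  9  9]
 [ 4  3  2  2  2  3  4  7  9 12  8  8  8 11  4  4  7  9  9  7]
 [ 3  3  2  2  3  3  5  5  9 14 11  6  4  7  9  7  9  8  8 11]
 [ 2  2  2  3  3  4  7 15 18  6  5  4  6  5 10  8  6  6  9  6]
 [ 2  2  3  4  4  8 17 17 36 19  4  4  5  6  8  9  6  8  6  5]
 [ 2  4  4  4  4  5  5 22 24  8  3  4  4  5  7  5  9  8  3  3]
 [ 3  3  4  3  2  2  3  9 15  8  5  5  4  6  6  3  5  2  3  3]
 [ 4  4  4  4  3  2  3  6  8  5  5  6  5  6  5  5  3  2  2  2]
 [ 3  4  4  4  5  4  4  8 13  4  6  7  5  4  3  3  2  2  3  3]
 [ 2  3  4  4  5  4  5  6  7  5  7  5  4  3  4  3  3  3  3  2]
 [ 2  2  3  4  4  5  4  4  6  5  4  4  4  3  3  4  4  4  2  2]
 [ 2  2  2  3  4  3  3  3  4  4  3  3  3  4  3  3  3  3  3  3]
 [ 2  2  2  2  2  4  3  4  3  3  3  4  3  3  3  3  3  3  3  3]]
[([237.9, 253.0, 12.4, 10.6], 0.56), ([245.0, 250.2, 15.0, 17.1], 0.44), ([351.0, 341.5, 54.4, 7.3], 0.24)]
0.6 [251.9 249.   12.3  22.4] [[254.9, 237.8], [245.7, 245.1]]
0.75 [250.8 248.4  14.5  23.6] [[252.8, 236.7], [243.6, 243.9]]
1 [249.2 247.9  17.7  24.6] [[249.5, 235.6], [240.3, 242.8]]
1.3 [247.7 248.   20.7  24.4] [[246.4, 235.8], [237.3, 242.9]]
1.94 [246.4 250.6  23.3  19.2] [[243.6, 241.0], [234.7, 247.9]]
```

The contact force is gone and the flap is moving on by itself. I retreat and check.

Emit:
apply_moves(
  deltas=[
    [[-3,15,0,0,0,0],[-6,35,5,0,0,0],[-6,35,45,0,0,0],[-6,35,91,0,0,0],[10,0,91,0,0,0],[36,-28,91,0,0,0],[36,-28,91,0,0,0],[36,-28,91,0,0,0]],
  ],
)

```text
clock: 18.15
position: [0.6766, 0.0877, 0.3178]
tcp_rot: [-0.087, 0.996, 0.0, -0.0]
wrist_force: [0.1, 0.5, 0.0]
grip_width: 0.0005
grip_force: 0.0
```

Run:
```python
from h import *
s=ctrl.observe(); print(s["clock"],s["position"],s["wrist_force"])
c=optics.read_camera("wrist"); save(c,"w10.png",(180,80,330,235),4)
a=cv2.convertScaleAbs(cv2.resize(cv2.imread("pics/w10.png"),(390,400)),alpha=1.4,beta=20)
s=optics.read_camera("scene")["color"][215:275,210:270,::-1]; b=cv2.convertScaleAbs(cv2.resize(s,(400,400),interpolation=cv2.INTER_CUBIC),alpha=1.7)
cv2.imwrite("pics/fin.png",np.hstack([a,b]))
```

```text
18.15 [0.67664861 0.08768395 0.31779956] [0.06206658 0.53033716 0.02083293]
```

View pics/fin.png

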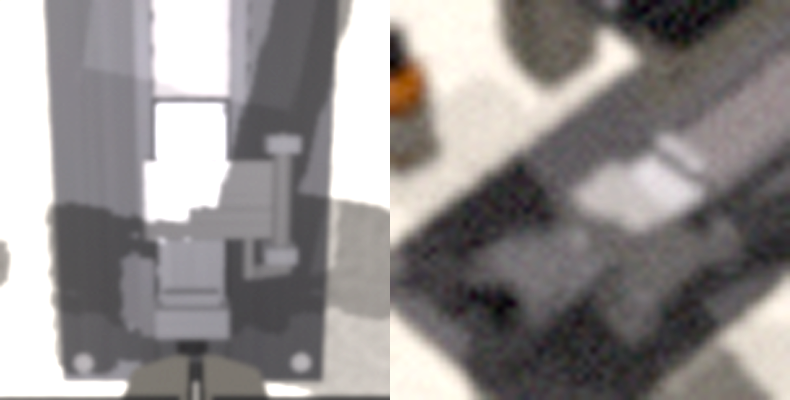

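The flap lies across the carrier, from (143,195) to its hinge at (282,200). The carrier is still against the stop, with the gap at its tail, and the arm is clear. I let it settle and hand in.

Emit:
apply_moves(
  deltas=[
    [[0,0,30,0,0,0],[0,0,30,0,0,0],[0,0,30,0,0,0],[0,0,30,0,0,0],[0,0,30,0,0,0],[0,0,30,0,0,0],[0,0,30,0,0,0],[0,0,30,0,0,0]],
  ],
)

```text
clock: 19.05
position: [0.6767, 0.0874, 0.3479]
tcp_rot: [-0.087, 0.996, 0.0, -0.0]
wrist_force: [0.7, 0.7, 0.4]
grip_width: 0.0006
grip_force: 0.0
```

```bash
python3 -c "
from cell import ctrl
print(ctrl.sign_off())"
```

```text
the job is handed in; nothing more can be done
None
```

The carrier is against the end stop (felt at about 7 N) and appears dropped into its pocket, the flap passed its snap point and sprang down onto it by itself, and I handed the job in at 19 s with the arm clear and nothing else touched; no verdict came back.

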